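Move tested capacitors from the test rack to the carrying tray in order

TASK

The four capacitors on the test rack are tested and go to the next bench. Move them into the carrying tray, one to each compartment, in the same left-to-right order as they stand in the clamps (leftmost to leftmost compartment, and so on), so that they still match the test log. Set each one down upright, without dropping it, and do not knock the screwdriver, the solder spool, the tip-cleaner pot or the multimeter out of place.

Things in the scene. Friction and masses are not known exactly. Their poses are not given: they have to be found in the camera images.
- cap_slim_mid (a point): slim round screw-terminal capacitor, black-sleeved can 36 mm in diameter and 92 mm tall, 0.1 to 0.2 kg, two small terminals on top (3 mm, not in the 92). The point is its centre: on the axis, 46 mm above its underside; z runs up the axis
- cap_wide_mid (a point): wide round screw-terminal capacitor, black-sleeved can 51 mm in diameter and 76 mm tall, 0.15 to 0.31 kg, two terminals on top (3 mm more). The point is its centre: on the axis, 38 mm above its underside; z up the axis
- cap_oval_mid (a point): oval bare aluminium capacitor, 36 mm across its x and 55 mm along its y, 84 mm tall, 0.13 to 0.27 kg, blade terminals on top (9 mm more). The point is its centre, 42 mm above its underside; z up
- cap_box_mid (a point): rectangular cream film capacitor, 36 mm across its x and 56 mm along its y, 72 mm tall, 0.12 to 0.25 kg, four small lugs on top (6 mm more). The point is its centre, 36 mm above its underside; z up
- clamp_slim: round steel band clamp fixed on the test rack, 22 mm high, 3 mm clear all round the slim capacitor, which stands inside it on the rack's board at the start and lifts straight up out of it. It stays on the rack, so it keeps marking where the slim capacitor stood. Origin: centre of the clamp, on top of the rack's board; axes as the rack's
- clamp_wide: round steel band clamp fixed on the test rack, 22 mm high, 3 mm clear all round the wide capacitor, which stands inside it on the rack's board at the start and lifts straight up out of it. It stays on the rack, so it keeps marking where the wide capacitor stood. Origin: centre of the clamp, on top of the rack's board; axes as the rack's
- clamp_oval: oval steel band clamp fixed on the test rack, 22 mm high, 3 mm clear all round the oval capacitor, which stands inside it on the rack's board at the start and lifts straight up out of it. It stays on the rack, so it keeps marking where the oval capacitor stood. Origin: centre of the clamp, on top of the rack's board; axes as the rack's
- clamp_box: rectangular steel band clamp fixed on the test rack, 22 mm high, 3 mm clear all round the box capacitor, which stands inside it on the rack's board at the start and lifts straight up out of it. It stays on the rack, so it keeps marking where the box capacitor stood. Origin: centre of the clamp, on top of the rack's board; axes as the rack's
- test_rack: test rack, fixed (it stands in front of or behind the tray, as drawn): a brown board 340 mm long (its y) and 100 mm deep (its x), its top 20 mm above the bench, with a row of four clamps at y = +120, +40, -40 and -120 mm, x = 0 (which clamp is where changes). Binding posts, up to 10 mm above the board, stand along its -x edge. Origin: centre of its underside, on the bench; y points to the robot's left
- tray: carrying tray, fixed: dark open tray 325 mm long (its y), 85 mm deep (its x), 28 mm high overall, walls 5 mm, floor top 5 mm above the bench, three dividers as high as the walls. The four compartments are 75 mm square, centred at y = +120, +40, -40 and -120 mm, x = 0; empty at the start. Steel end grips reach to y = +-182 mm. Origin: centre of its underside, on the bench; y points to the robot's left
- multimeter: bystander: dark multimeter lying on the bench, 175 x 82 mm, 42 mm high. Origin: centre of its underside
- solder_spool: bystander: solder spool standing on the bench near the left end of the test rack, 54 mm in diameter, 44 mm high. Origin: centre of its underside
- tip_cleaner: bystander: steel pot of brass wool near the right end of the tray, 56 mm in diameter, 44 mm high. Origin: centre of its underside
- screwdriver: bystander: screwdriver 170 mm long with a green handle, lying between the rack and the tray along the robot's y. Origin: about its middle
There are look-alikes about, which are no part of the job. What is shaped like the part that bears cap_oval_mid but blue or green is not meant.

How it is judged:
By the outcome, as a careful person would: the job done as asked, in the order asked, and still so for the second after the job is handed in, with the robot touching nothing.
It also fails if it takes over 109 s, if anything falls off the work surface, if the arm or the gripper's body presses on something with over 40 N, if the wrist force passes 120 N, or if a joint passes its speed limit or range.

ROBOT

A 6-joint arm with a two-finger parallel gripper is mounted at the origin on the work surface. World frame = base frame: x ahead of the robot, y to its left, z up, the work surface at z = 0. Lengths are in m, angles in rad, forces in N, time in s.
With the tool pointing down it reaches from about 0.375 to 0.9 m from the base axis. Payload 3.1 kg.
Tool frame: the origin (TCP) lies at the very end of the fingers, on their centre line; the grasp point (between the pads) lies 19 mm behind it; z points along the fingers, y is the direction in which the jaws open and shut (so a half turn about z gives the same grasp; the last joint's range is limited). The gripper opens to 85 mm and grips with 20 to 120 N. Pads are 22 mm wide; open, the fingers measure 114 mm over their backs; the gripper's body (76 mm by 85 mm) begins 54 mm behind the grasp point. The pads swing forward as they close: fully open they stand 13 mm farther back than shut.
Start: joints at [1.065, 0.527, 1.433, -0, 1.181, -0.178], TCP at [0.201, 0.592, 0.231] pointing down, gripper open.
Joint ranges: [-3.08, 3.08], [-0.75, 2.2], [0.22, 2.44], [-1.43, 4.57], [0, 2.65], [-2.85, 2.85]. Speed limits (rad/s): [2.79, 2.79, 3.14, 3.14, 3.14, 3.14].

INTERFACE

Orientations are given as a unit quaternion [x, y, z, w].
In Python, from station import manip gives the robot as it stands. The module is installed in compiled form; this text tells all that it offers.
- The arm moves only by the tool send_rows, never from a script. Its argument "commands" is a list of rows, each an object with "delta_pos": the shift along the world's x, y, z in cm, a list of three; "yaw": the turn about the world's z in rad. A call has 1 to 10 rows; each row shifts and turns the pose as measured when the row begins; what a row does not reach is not made up. A row lasts 1/8 s, in which the tool goes at most 62.5 mm and 10.7 degrees, less where a joint would pass 70% of its speed; a pose out of reach is approached as far as the arm can. A call is refused whole if a number of a shift passes 6.25 or a number of a turn 0.188, either way. A call with a gripper value outside its range is refused whole. "grip" is the closure, from -1 (fully open) to 1 (shut), set as the call begins (left out, the last holds). The fingers move at their own pace and stop on an object; "force" is the grip in N (left out, the last holds). Time passes only in rows, so rows that do not move let the fingers close. It gives the time, the measured TCP pose, the force and the opening at its end, in the units of the state.
- manip.sense(): the state, without advancing time (a new reading comes with each control period).
- manip.snapshot(name): name is "scene" or "side" or "wrist"; returns the picture (384x512x3 uint8, blue, green, red); there is no depth.
- manip.get_calibration(name): a dict with "fx", "fy", "cx", "cy" (pixels), "dist_coeffs" ([k1, k2, p1, p2, k3] as OpenCV has them; the pictures are not rectified), "world_to_cam" (4x4, takes a point from world to camera coordinates); the wrist camera has in their place "mount" (4x4, takes a point from camera to tool coordinates, whose origin is the TCP and whose axes are the flange's). Camera axes: x right, y down, z forward; pixel columns grow to the right and rows downward; lengths in m; the calibration is good to about 2 mm. A picture is of the moment at which its call begins: read the wrist's pose just before it. get_calibration takes no time and is no camera call.
- manip.sign_off(): hands the job in, once; it reports no verdict.
The state is a dict: "t": time; "q": joint angles; "qd": joint speeds; "tau": joint torques, N m; "tcp_pos": TCP position; "tool_rot": TCP orientation; "force": force on the tool from outside, world axes, zero at the start; "ft_torque": the same for the moment, N m; "finger_gap": opening from 0.0 (shut) to 1.0 (fully open).
Only numpy, scipy, OpenCV 4.12 (cv2) and the standard library are available. Lean on these libraries where they do the work, as an engineer would, in place of code of your own. Each camera call takes 0.05 s, during which the arm holds its last target. There are 200 camera calls.

## Working session

There is one attempt and no reset: what is moved stays moved. The work goes in short steps, Python scripts to look and compute and a tool call to move; the robot and the scene stay as the last step left them, time stands still between calls to the robot, and variables do not carry over. Pictures are saved under pics/ and viewed, about 12 in all and at most 16, crops included, and the job is handed in when it is done.

Besides the shell and the picture viewer there is one more tool, called after "Request:" in YAML: its name, and indented under it one key for each argument. send_rows: Moves the arm, as the interface text tells. Its arguments: {"type":"object","properties":{"commands":{"type":"array","items":{"type":"object","properties":{"delta_pos":{"type":"array","items":{"type":"number"}},"yaw":{"type":"number"}}}},"grip":{"type":"number"},"force":{"type":"number"}},"required":["commands"]}

```bash
mkdir -p pics; python3 - <<'E'
from station import manip
import cv2,json
for n in ("scene","side"):
    cv2.imwrite(f"pics/{n}0.png",manip.snapshot(n))
    print(n,manip.get_calibration(n))
print(manip.get_calibration("wrist"))
s=manip.sense();print(s)
E
```

```text
scene {'fx': 374.7641454352869, 'fy': 374.7641454352869, 'cx': 258.0856755990816, 'cy': 193.84081341403044, 'dist_coeffs': array([-0.12732658,  0.        ,  0.        ,  0.        ,  0.        ]), 'world_to_cam': array([[-0.02717347,  0.99958423, -0.00964213,  0.07081485],
       [ 0.77254299,  0.01487815, -0.63478813, -0.37060899],
       [-0.63438075, -0.02469835, -0.77262608,  1.40882576],
       [ 0.        ,  0.        ,  0.        ,  1.        ]])}
side {'fx': 351.34246786159673, 'fy': 351.34246786159673, 'cx': 256.09670093872256, 'cy': 190.30479995210572, 'dist_coeffs': array([0.01019641, 0.        , 0.        , 0.        , 0.        ]), 'world_to_cam': array([[-0.84523578, -0.53406468,  0.01874518,  0.40101475],
       [-0.2881464 ,  0.42593146, -0.85764447,  0.25271194],
       [ 0.45005346, -0.73031316, -0.51390133,  0.62584534],
       [ 0.        ,  0.        ,  0.        ,  1.        ]])}
{'fx': 267.63624757796765, 'fy': 267.63624757796765, 'cx': 256.34441272515716, 'cy': 188.89379833993493, 'dist_coeffs': array([-0.020807,  0.      ,  0.      ,  0.      ,  0.      ]), '
[... 305 characters left out ...]
 0.00000000e+00,
         1.00000000e+00]])}
{'t': 0.1, 'q': array([ 1.06547302e+00,  5.28382460e-01,  1.43375850e+00, -3.25101081e-05,
        1.18139357e+00, -1.78498029e-01]), 'qd': array([ 0.00234924, -0.00278788, -0.00381967,  0.00051906, -0.00153543,
       -0.00188292]), 'tau': array([-4.52935401e-04, -4.43308067e+01, -1.78586054e+01, -3.14621038e-04,
        3.85208215e-03,  6.51111890e-06]), 'tcp_pos': array([0.20031628, 0.59135948, 0.23043076]), 'tool_rot': array([ 1.62680145e-01,  9.86678381e-01, -9.19778612e-04, -3.11382528e-04]), 'force': array([-0.03345882,  0.03306145, -0.48743565]), 'ft_torque': array([ 0.01589848,  0.00065892, -0.05385187]), 'finger_gap': 0.9993610476643214}
```

View pics/scene0.png

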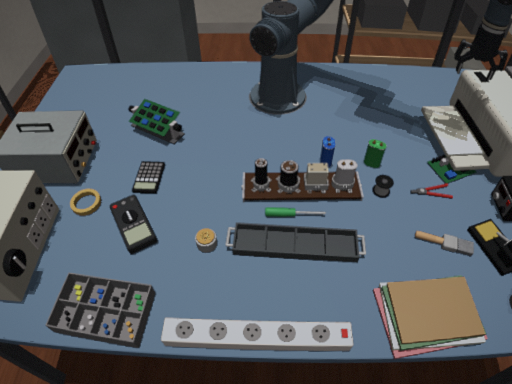

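View pics/side0.png

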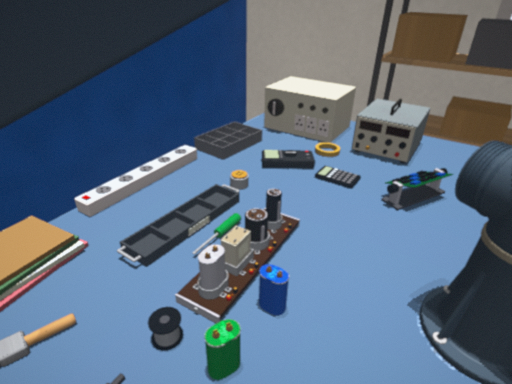

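Scene view: the rack is around (302,185), with slim (261,172), wide (289,175), box (317,178) and oval (346,174) from the robot's right to its left. The tray is at (297,242), with the screwdriver at (295,212), spool at (383,186) and pot at (206,239). The blue (328,152) and green (375,153) look-alikes stand near the rack.

```bash
cat > h.py <<'E'
import numpy as np,cv2
from station import manip
from scipy.spatial.transform import Rotation as R
def cam(n,s=None):
    c=manip.get_calibration(n)
    K=np.array([[c['fx'],0,c['cx']],[0,c['fy'],c['cy']],[0,0,1]])
    if n=='wrist':
        T=np.eye(4);T[:3,:3]=R.from_quat(s['tool_rot']).as_matrix();T[:3,3]=s['tcp_pos']
        W=np.linalg.inv(T@c['mount'])
    else: W=c['world_to_cam']
    return K,c['dist_coeffs'],W
def unproj(C,uv,z):
    K,d,W=C
    n=cv2.undistortPoints(np.array([[uv]],float),K,d)[0,0]
    Wi=np.linalg.inv(W);r=Wi[:3,:3]@[n[0],n[1],1];o=Wi[:3,3]
    return o+r*(z-o[2])/r[2]
def proj(C,P):
    K,d,W=C
    return cv2.projectPoints(np.atleast_2d(np.array(P,float)),cv2.Rodrigues(W[:3,:3])[0],W[:3,3],K,d)[0][:,0]
E
python3 - <<'E'
import cv2
a=cv2.imread("pics/scene0.png")[125:265,220:410]
cv2.imwrite("pics/c1.png",cv2.resize(a,None,fx=4,fy=4,interpolation=cv2.INTER_CUBIC))
E
```

```text
(no output)
```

View pics/c1.png

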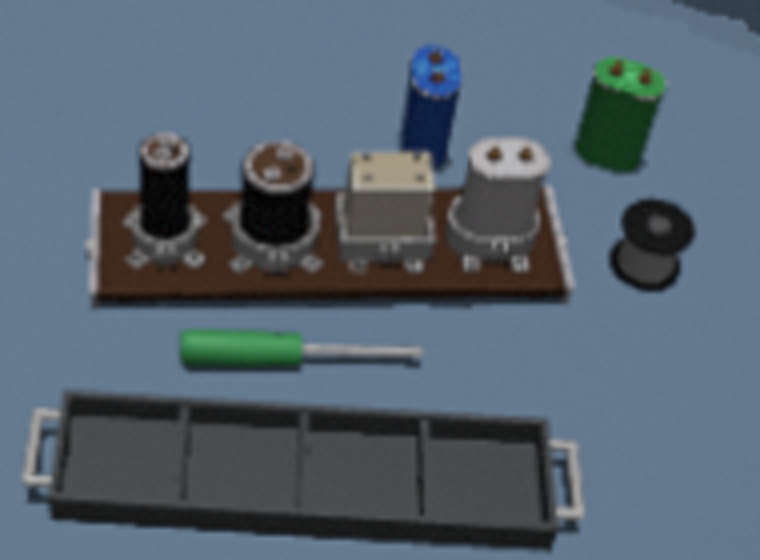

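```bash
python3 - <<'E'
from h import *
C=cam('scene')
P=lambda u,v,z:unproj(C,(220+u/4-.375,125+v/4-.375),z)
for n,p in dict(rFL=(95,291,.02),rFR=(570,293,.02),rBL=(97,188,.02),rBR=(548,187,.02),tBL=(65,392,.028),tBR=(548,420,.028),tFL=(52,500,.028),tFR=(553,527,.028),slim=(164,150,.112),wide=(278,163,.096),box=(391,169,.092),oval=(509,158,.104),blue=(435,71,.084),green=(630,76,.084),spool=(658,224,.044),sdL=(182,350,.012),sdR=(422,353,.004)).items(): print(n,P(*p).round(4))
E
```

```text
rFL [ 0.5111 -0.0988  0.02  ]
rFR [0.5065 0.2422 0.02  ]
rBL [ 0.411  -0.1026  0.02  ]
rBR [0.4029 0.2409 0.02  ]
tBL [ 0.6051 -0.1139  0.028 ]
tBR [0.622  0.2087 0.028 ]
tFL [ 0.6892 -0.1168  0.028 ]
tFR [0.7036 0.2011 0.028 ]
slim [ 0.4596 -0.0503  0.112 ]
wide [0.4551 0.0292 0.096 ]
box [0.4554 0.1086 0.092 ]
oval [0.4544 0.19   0.104 ]
blue [0.3451 0.1512 0.084 ]
green [0.3462 0.2999 0.084 ]
spool [0.4601 0.3094 0.044 ]
sdL [ 0.5565 -0.0359  0.012 ]
sdR [0.55   0.1335 0.004 ]
```

Request:
send_rows:
  commands:
    - {"delta_pos": [3.2,-5,0],"yaw": -0.155}
    - {"delta_pos": [3.2,-5,0],"yaw": -0.155}
    - {"delta_pos": [3.2,-5,0],"yaw": -0.155}
    - {"delta_pos": [3.2,-5,0],"yaw": -0.155}
    - {"delta_pos": [3.2,-5,0],"yaw": -0.155}
    - {"delta_pos": [3.2,-5,0],"yaw": -0.155}
    - {"delta_pos": [3.2,-5,0],"yaw": -0.155}
    - {"delta_pos": [3.2,-5,0],"yaw": -0.155}
    - {"delta_pos": [0,0,0],"yaw": 0}
  grip: -1
  force: 40

```text
t: 1.23
tcp_pos: [0.4618, 0.1788, 0.2278]
tool_rot: [0.719, 0.695, -0.0, -0.0]
force: [0.0, 0.2, 0.2]
finger_gap: 0.998
```

```bash
python3 - <<'E'
from h import *
s=manip.sense();im=manip.snapshot('wrist');C=cam('wrist',s)
for n,p in dict(oval=(.455,.19,.104),box=(.4555,.1086,.092)).items(): print(n,proj(C,p))
np.save('s1.npy',C[2]);print(s['tcp_pos'],s['tool_rot'])
cv2.imwrite('pics/w1.png',cv2.resize(im,(768,576)))
E
```

```text
oval [[249.0011529  172.46365835]]
box [[252.74983893 239.60232554]]
[0.461782   0.17876149 0.22783796] [ 7.19081855e-01  6.94925313e-01 -2.82190199e-04 -1.25875583e-04]
```

View pics/w1.png

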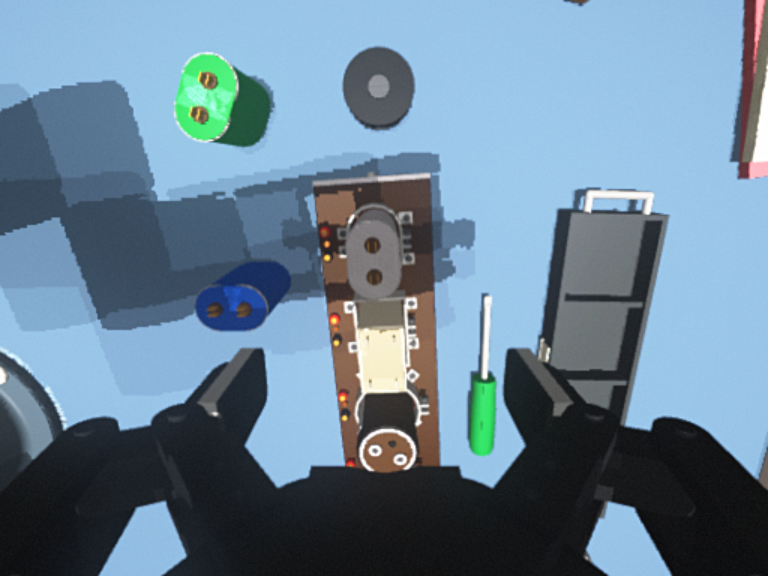

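The oval's top centre is at (374,261)/1.5 in the enlarged wrist picture, within 2 mm of where I predicted. The box at (384,362)/1.5 also agrees. I'll go down on the oval.

Request:
send_rows:
  commands:
    - {"delta_pos": [-0.6,1.1,-3],"yaw": 0.052}
    - {"delta_pos": [0,0,-4],"yaw": 0}
    - {"delta_pos": [0,0,-4],"yaw": 0}
    - {"delta_pos": [0,0,-2],"yaw": 0}
    - {"delta_pos": [0,0,0],"yaw": 0}

```text
t: 1.9
tcp_pos: [0.4485, 0.1976, 0.0946]
tool_rot: [0.695, 0.719, -0.001, -0.002]
force: [0.6, -0.4, -0.4]
finger_gap: 1.005
```

Request:
send_rows:
  commands:
    - {"delta_pos": [0.5,-0.7,0],"yaw": -0.015}
    - {"delta_pos": [0,0,0],"yaw": 0}
    - {"delta_pos": [0,0,0],"yaw": 0}

```text
t: 2.28
tcp_pos: [0.4545, 0.1918, 0.0968]
tool_rot: [0.699, 0.715, 0.001, -0.001]
force: [-0.5, 0.5, -0.1]
finger_gap: 1.002
```

Request:
send_rows:
  commands:
    - {"delta_pos": [0,-0.2,-2],"yaw": 0}
    - {"delta_pos": [0,0,-2],"yaw": 0}
    - {"delta_pos": [0,0,0],"yaw": 0}
    - {"delta_pos": [0,0,0],"yaw": 0}

```text
t: 2.78
tcp_pos: [0.4573, 0.19, 0.0593]
tool_rot: [0.7, 0.714, 0.004, 0.001]
force: [-0.1, 0.0, -0.4]
finger_gap: 1.001
```

Request:
send_rows:
  commands:
    - {"delta_pos": [0,0,-0.3],"yaw": 0}
    - {"delta_pos": [0,0,0],"yaw": 0}
    - {"delta_pos": [0,0,0],"yaw": 0}
    - {"delta_pos": [0,0,0],"yaw": 0}
    - {"delta_pos": [0,0,0],"yaw": 0}
    - {"delta_pos": [0,0,0],"yaw": 0}
    - {"delta_pos": [0,0,0],"yaw": 0}
    - {"delta_pos": [0,0,0],"yaw": 0}
  grip: 1
  force: 40

```text
t: 3.78
tcp_pos: [0.4567, 0.1901, 0.0577]
tool_rot: [0.7, 0.715, 0.004, 0.001]
force: [-1.2, -0.3, 0.0]
finger_gap: 0.417
```

Request:
send_rows:
  commands:
    - {"delta_pos": [0,0,1],"yaw": 0}
    - {"delta_pos": [0,0,1.5],"yaw": 0}
    - {"delta_pos": [0,0,1.5],"yaw": 0}
    - {"delta_pos": [0,0,1.5],"yaw": 0}
    - {"delta_pos": [0,0,1.5],"yaw": 0}
    - {"delta_pos": [0,0,0],"yaw": 0}
    - {"delta_pos": [0,0,0],"yaw": 0}

```text
t: 4.65
tcp_pos: [0.4577, 0.1903, 0.1341]
tool_rot: [0.7, 0.715, 0.006, 0.002]
force: [-0.3, -0.2, -2.6]
finger_gap: 0.42
```

Request:
send_rows:
  commands:
    - {"delta_pos": [2,-0.3,0],"yaw": -0.01}
    - {"delta_pos": [3,-0.4,0],"yaw": -0.012}
    - {"delta_pos": [3,-0.4,0],"yaw": -0.012}
    - {"delta_pos": [3,-0.4,0],"yaw": -0.012}
    - {"delta_pos": [3,-0.4,0],"yaw": -0.012}
    - {"delta_pos": [3,-0.4,0],"yaw": -0.012}
    - {"delta_pos": [2,-0.3,0],"yaw": 0}
    - {"delta_pos": [1,0,0],"yaw": 0}
    - {"delta_pos": [0,0,0],"yaw": 0}
    - {"delta_pos": [0,0,0],"yaw": 0}

```text
t: 5.9
tcp_pos: [0.6548, 0.1627, 0.1249]
tool_rot: [0.725, 0.689, -0.003, -0.004]
force: [0.5, -0.4, -2.4]
finger_gap: 0.418
```

```bash
cat >> h.py <<'E'
def look(name,crop=(120,265,215,410)):
    s=manip.sense();w=manip.snapshot('wrist');g=manip.snapshot('scene')
    a,b,c,d=crop
    g=cv2.resize(g[a:b,c:d],(400,int(400*(b-a)/(d-c))),interpolation=cv2.INTER_CUBIC)
    w=cv2.resize(w,(400,300));o=np.vstack([g[:298],w]);cv2.imwrite(f'pics/{name}.png',o)
    return cam('wrist',s)
E
python3 - <<'E'
from h import *
C=look('l2')
t=np.array([.655,.0445]);y=np.array([np.sin(.047),np.cos(.047)]);x=np.array([y[1],-y[0]])
for a,b in((.0425,.1625),(-.0425,.1625)):
    print(proj(C,[*(t+a*x+b*y),.028])*400/512)
E
```

```text
[[242.9458418  111.12008854]]
[[168.43081331 111.39339329]]
```

View pics/l2.png

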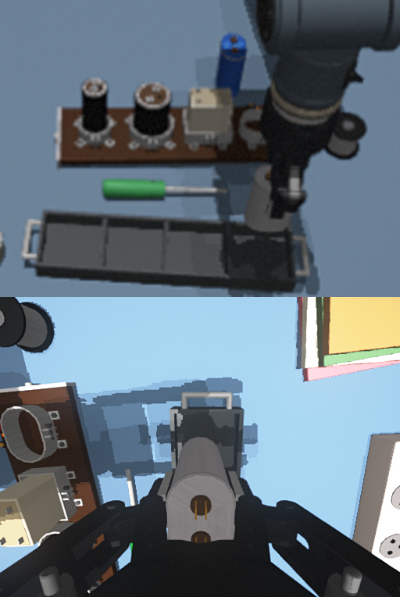

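The tray's end corners are at (170,111) and (242,111) in the wrist view, within 2 px of prediction, so the tray pose is confirmed. I'll lower the oval.

Request:
send_rows:
  commands:
    - {"delta_pos": [0.5,0.2,-1.5],"yaw": 0}
    - {"delta_pos": [0,0,-1.5],"yaw": 0}
    - {"delta_pos": [0,0,-1.5],"yaw": 0}
    - {"delta_pos": [0,0,-1],"yaw": 0}
    - {"delta_pos": [0,0,-0.5],"yaw": 0}
    - {"delta_pos": [0,0,0],"yaw": 0}
    - {"delta_pos": [0,0,0],"yaw": 0}

```text
t: 6.88
tcp_pos: [0.6586, 0.1652, 0.06]
tool_rot: [0.725, 0.689, -0.003, -0.005]
force: [0.4, 0.0, -2.1]
finger_gap: 0.418
```

Request:
send_rows:
  commands:
    - {"delta_pos": [0,0,-0.5],"yaw": 0}
    - {"delta_pos": [0,0,-0.5],"yaw": 0}
    - {"delta_pos": [0,0,-0.3],"yaw": 0}
    - {"delta_pos": [0,0,0],"yaw": 0}
    - {"delta_pos": [0,0,0],"yaw": 0}

```text
t: 7.5
tcp_pos: [0.6594, 0.1653, 0.0474]
tool_rot: [0.725, 0.689, -0.002, -0.004]
force: [-0.6, 0.4, -2.8]
finger_gap: 0.419
```

Request:
send_rows:
  commands:
    - {"delta_pos": [0,0,-0.2],"yaw": 0}
    - {"delta_pos": [0,0,-0.2],"yaw": 0}
    - {"delta_pos": [0,0,-0.1],"yaw": 0}
    - {"delta_pos": [0,0,0],"yaw": 0}
    - {"delta_pos": [0,0,0],"yaw": 0}

```text
t: 8.12
tcp_pos: [0.6598, 0.1653, 0.0431]
tool_rot: [0.725, 0.689, -0.002, -0.004]
force: [-0.5, -0.5, -2.4]
finger_gap: 0.414
```

Request:
send_rows:
  commands:
    - {"delta_pos": [0,0,-0.1],"yaw": 0}
    - {"delta_pos": [0,0,-0.1],"yaw": 0}
    - {"delta_pos": [0,0,0],"yaw": 0}

```text
t: 8.5
tcp_pos: [0.6599, 0.1653, 0.0431]
tool_rot: [0.724, 0.689, -0.002, -0.004]
force: [-0.4, -0.3, -2.1]
finger_gap: 0.414
```

Request:
send_rows:
  commands:
    - {"delta_pos": [0,0,-0.3],"yaw": 0}
    - {"delta_pos": [0,0,0],"yaw": 0}

```text
t: 8.75
tcp_pos: [0.6603, 0.1654, 0.0434]
tool_rot: [0.724, 0.689, -0.001, -0.003]
force: [-0.8, 1.2, -1.9]
finger_gap: 0.418
```

Request:
send_rows:
  commands:
    - {"delta_pos": [0,0,-0.5],"yaw": 0}

```text
t: 8.88
tcp_pos: [0.6605, 0.1655, 0.0426]
tool_rot: [0.724, 0.69, -0.002, -0.003]
force: [-12.6, -1.1, 41.2]
finger_gap: 0.412
```

Firm contact with the tray floor. I'll let it relax, then open.

Request:
send_rows:
  commands:
    - {"delta_pos": [0,0,0],"yaw": 0}
    - {"delta_pos": [0,0,0],"yaw": 0}

```text
t: 9.12
tcp_pos: [0.661, 0.1655, 0.0429]
tool_rot: [0.724, 0.69, -0.001, -0.003]
force: [-0.5, 0.9, -2.3]
finger_gap: 0.417
```

Request:
send_rows:
  commands:
    - {"delta_pos": [0,0,0],"yaw": 0}
    - {"delta_pos": [0,0,0],"yaw": 0}
    - {"delta_pos": [0,0,0],"yaw": 0}
    - {"delta_pos": [0,0,0],"yaw": 0}
    - {"delta_pos": [0,0,0],"yaw": 0}
  grip: -1

```text
t: 9.75
tcp_pos: [0.6611, 0.1654, 0.0409]
tool_rot: [0.724, 0.689, -0.001, -0.003]
force: [-0.2, -0.4, 0.6]
finger_gap: 1.0
```

Request:
send_rows:
  commands:
    - {"delta_pos": [0,0,3],"yaw": 0}
    - {"delta_pos": [0,0,4],"yaw": 0}
    - {"delta_pos": [0,0,4],"yaw": 0}
    - {"delta_pos": [-2,-0.6,2],"yaw": 0.01}
    - {"delta_pos": [-4,-1.2,0],"yaw": 0.015}
    - {"delta_pos": [-4,-1.2,0],"yaw": 0.015}
    - {"delta_pos": [-4,-1.2,0],"yaw": 0.015}
    - {"delta_pos": [-4,-1.2,0],"yaw": 0.01}
    - {"delta_pos": [0,0,0],"yaw": 0}
    - {"delta_pos": [0,0,0],"yaw": 0}

```text
t: 11.0
tcp_pos: [0.4764, 0.1101, 0.1762]
tool_rot: [0.701, 0.713, 0.001, -0.001]
force: [0.3, -0.0, 0.2]
finger_gap: 0.999
```

Request:
send_rows:
  commands:
    - {"delta_pos": [-1.6,-0.1,-2],"yaw": 0}
    - {"delta_pos": [0,0,-3],"yaw": 0}
    - {"delta_pos": [0,0,-2],"yaw": 0}
    - {"delta_pos": [0,0,-1],"yaw": 0}
    - {"delta_pos": [0,0,0],"yaw": 0}
    - {"delta_pos": [0,0,0],"yaw": 0}

```text
t: 11.75
tcp_pos: [0.47, 0.1098, 0.0956]
tool_rot: [0.7, 0.714, 0.006, 0.004]
force: [-0.4, 0.6, 0.2]
finger_gap: 0.999
```

```bash
python3 - <<'E'
from h import *
C=look('l3')
print(proj(C,[.457,.109,.092])*400/512, manip.sense()['tcp_pos'])
E
```

```text
[[182.78771888 183.04901016]] [0.46984401 0.10981366 0.09578871]
```

View pics/l3.png

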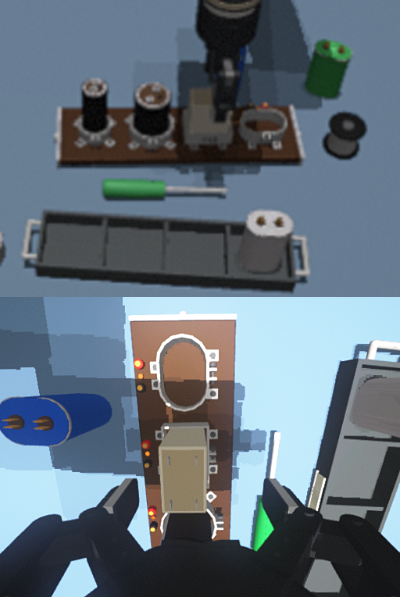

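The oval stands upright in the leftmost compartment. The box top is centred at (184,180) in the wrist view and predicted at (183,183), so I'll centre on it and go down.

Request:
send_rows:
  commands:
    - {"delta_pos": [-1.2,0,-1],"yaw": 0}
    - {"delta_pos": [0,0,-1.5],"yaw": 0}
    - {"delta_pos": [0,0,-1],"yaw": 0}
    - {"delta_pos": [0,0,0],"yaw": 0}
    - {"delta_pos": [0,0,0],"yaw": 0}

```text
t: 12.48
tcp_pos: [0.4603, 0.1099, 0.0628]
tool_rot: [0.7, 0.714, 0.008, 0.007]
force: [0.7, -0.6, 0.2]
finger_gap: 0.997
```

Request:
send_rows:
  commands:
    - {"delta_pos": [-0.3,0,-0.6],"yaw": 0}
    - {"delta_pos": [0,0,-0.5],"yaw": 0}
    - {"delta_pos": [0,0,0],"yaw": 0}

```text
t: 12.85
tcp_pos: [0.4576, 0.1099, 0.0518]
tool_rot: [0.7, 0.714, 0.009, 0.007]
force: [-0.1, 0.7, 0.3]
finger_gap: 0.998
```

Request:
send_rows:
  commands:
    - {"delta_pos": [0,0,0],"yaw": 0}
    - {"delta_pos": [0,0,0],"yaw": 0}
    - {"delta_pos": [0,0,0],"yaw": 0}
    - {"delta_pos": [0,0,0],"yaw": 0}
    - {"delta_pos": [0,0,0],"yaw": 0}
    - {"delta_pos": [0,0,0],"yaw": 0}
    - {"delta_pos": [0,0,0],"yaw": 0}
  grip: 1
  force: 40

```text
t: 13.72
tcp_pos: [0.4571, 0.1099, 0.0521]
tool_rot: [0.7, 0.714, 0.008, 0.007]
force: [-0.6, -0.2, 0.3]
finger_gap: 0.418
```

Request:
send_rows:
  commands:
    - {"delta_pos": [0,0,1],"yaw": 0}
    - {"delta_pos": [0,0,1.5],"yaw": 0}
    - {"delta_pos": [0,0,1.5],"yaw": 0}
    - {"delta_pos": [0,0,1.5],"yaw": 0}
    - {"delta_pos": [0,0,1],"yaw": 0}
    - {"delta_pos": [0,0,0],"yaw": 0}
    - {"delta_pos": [0,0,0],"yaw": 0}

```text
t: 14.6
tcp_pos: [0.456, 0.1099, 0.1204]
tool_rot: [0.7, 0.714, 0.008, 0.006]
force: [0.2, -0.3, -1.9]
finger_gap: 0.417
```

Request:
send_rows:
  commands:
    - {"delta_pos": [2,-0.3,0],"yaw": -0.01}
    - {"delta_pos": [3,-0.4,0],"yaw": -0.012}
    - {"delta_pos": [3,-0.4,0],"yaw": -0.012}
    - {"delta_pos": [3,-0.4,0],"yaw": -0.012}
    - {"delta_pos": [3,-0.4,0],"yaw": -0.012}
    - {"delta_pos": [3,-0.4,0],"yaw": -0.012}
    - {"delta_pos": [2,-0.3,0],"yaw": 0}
    - {"delta_pos": [1,0,0],"yaw": 0}
    - {"delta_pos": [0,0,0],"yaw": 0}
    - {"delta_pos": [0,0,0],"yaw": 0}

```text
t: 15.85
tcp_pos: [0.6528, 0.0835, 0.1103]
tool_rot: [0.726, 0.688, -0.0, -0.002]
force: [-0.6, 0.3, -2.7]
finger_gap: 0.417
```

Request:
send_rows:
  commands:
    - {"delta_pos": [0.4,0.1,-1.5],"yaw": 0}
    - {"delta_pos": [0,0,-1.5],"yaw": 0}
    - {"delta_pos": [0,0,-1.3],"yaw": 0}
    - {"delta_pos": [0,0,-1],"yaw": 0}
    - {"delta_pos": [0,0,-0.5],"yaw": 0}
    - {"delta_pos": [0,0,0],"yaw": 0}
    - {"delta_pos": [0,0,0],"yaw": 0}

```text
t: 16.73
tcp_pos: [0.6544, 0.0851, 0.0472]
tool_rot: [0.725, 0.688, -0.002, -0.003]
force: [0.3, 0.7, -2.1]
finger_gap: 0.418
```

Request:
send_rows:
  commands:
    - {"delta_pos": [0,0,-0.3],"yaw": 0}
    - {"delta_pos": [0,0,-0.2],"yaw": 0}
    - {"delta_pos": [0,0,0],"yaw": 0}

```text
t: 17.1
tcp_pos: [0.6552, 0.085, 0.0431]
tool_rot: [0.725, 0.688, -0.001, -0.002]
force: [0.4, 0.3, -2.0]
finger_gap: 0.419
```

Request:
send_rows:
  commands:
    - {"delta_pos": [0,0,-0.3],"yaw": 0}
    - {"delta_pos": [0,0,-0.2],"yaw": 0}
    - {"delta_pos": [0,0,0],"yaw": 0}

```text
t: 17.48
tcp_pos: [0.6553, 0.085, 0.0379]
tool_rot: [0.725, 0.688, -0.001, -0.002]
force: [0.3, -0.3, -1.7]
finger_gap: 0.417
```

Request:
send_rows:
  commands:
    - {"delta_pos": [0,0,-0.2],"yaw": 0}

```text
t: 17.6
tcp_pos: [0.6555, 0.0851, 0.037]
tool_rot: [0.725, 0.688, -0.001, -0.002]
force: [-4.0, 0.6, 12.0]
finger_gap: 0.413
```

Request:
send_rows:
  commands:
    - {"delta_pos": [0,0,0],"yaw": 0}
    - {"delta_pos": [0,0,0],"yaw": 0}
    - {"delta_pos": [0,0,0],"yaw": 0}
    - {"delta_pos": [0,0,0],"yaw": 0}
    - {"delta_pos": [0,0,0],"yaw": 0}
    - {"delta_pos": [0,0,0],"yaw": 0}
  grip: -1

```text
t: 18.35
tcp_pos: [0.6566, 0.085, 0.0379]
tool_rot: [0.725, 0.688, 0.0, -0.001]
force: [-0.2, -0.3, -0.3]
finger_gap: 1.001
```

Request:
send_rows:
  commands:
    - {"delta_pos": [0,0,3],"yaw": 0}
    - {"delta_pos": [0,0,4],"yaw": 0}
    - {"delta_pos": [0,0,4],"yaw": 0}
    - {"delta_pos": [-2,-0.6,2],"yaw": 0.01}
    - {"delta_pos": [-4,-1.2,0],"yaw": 0.015}
    - {"delta_pos": [-4,-1.2,0],"yaw": 0.015}
    - {"delta_pos": [-4,-1.2,0],"yaw": 0.015}
    - {"delta_pos": [-4.8,-1.2,0],"yaw": 0.01}
    - {"delta_pos": [0,0,0],"yaw": 0}
    - {"delta_pos": [0,0,0],"yaw": 0}

```text
t: 19.6
tcp_pos: [0.4631, 0.0298, 0.1721]
tool_rot: [0.702, 0.712, 0.001, 0.0]
force: [0.3, -0.2, 0.4]
finger_gap: 0.999
```

Request:
send_rows:
  commands:
    - {"delta_pos": [-0.5,0,-2],"yaw": 0}
    - {"delta_pos": [0,0,-3],"yaw": 0}
    - {"delta_pos": [0,0,-1.5],"yaw": 0}
    - {"delta_pos": [0,0,-0.5],"yaw": 0}
    - {"delta_pos": [0,0,0],"yaw": 0}
    - {"delta_pos": [0,0,0],"yaw": 0}

```text
t: 20.35
tcp_pos: [0.4677, 0.0295, 0.1016]
tool_rot: [0.701, 0.713, 0.005, 0.005]
force: [0.1, -0.3, 0.5]
finger_gap: 1.0
```

```bash
python3 - <<'E'
from h import *
C=look('l4')
print(proj(C,[.4575,.03,.096])*400/512, manip.sense()['tcp_pos'])
E
```

```text
[[186.59311848 180.43213306]] [0.46753419 0.02949034 0.10172841]
```

View pics/l4.png

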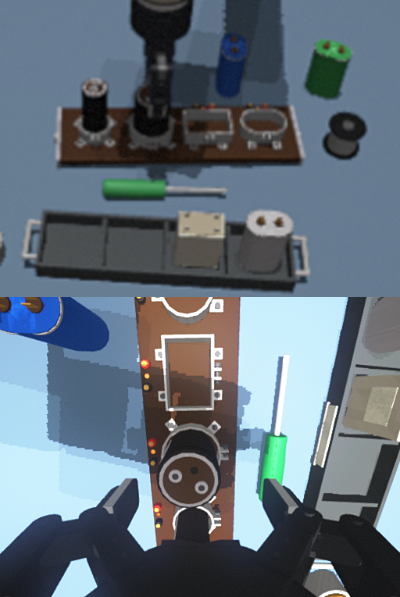

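The box is placed in the second compartment. The wide cap's top is at (189,179) in the wrist view and predicted at (187,180), which is good.

Request:
send_rows:
  commands:
    - {"delta_pos": [-1.1,0.1,-1],"yaw": 0}
    - {"delta_pos": [0,0,-1.5],"yaw": 0}
    - {"delta_pos": [0,0,-1],"yaw": 0}
    - {"delta_pos": [0,0,-0.5],"yaw": 0}
    - {"delta_pos": [0,0,0],"yaw": 0}
    - {"delta_pos": [0,0,0],"yaw": 0}

```text
t: 21.2
tcp_pos: [0.4587, 0.0301, 0.0631]
tool_rot: [0.701, 0.713, 0.007, 0.008]
force: [-0.8, -0.0, 0.1]
finger_gap: 1.0
```

Request:
send_rows:
  commands:
    - {"delta_pos": [0,0,-0.6],"yaw": 0}
    - {"delta_pos": [0,0,-0.5],"yaw": 0}
    - {"delta_pos": [0,0,0],"yaw": 0}

```text
t: 21.58
tcp_pos: [0.4592, 0.0301, 0.0518]
tool_rot: [0.701, 0.713, 0.007, 0.009]
force: [-0.0, -0.7, 0.2]
finger_gap: 1.002
```

Request:
send_rows:
  commands:
    - {"delta_pos": [0,0,0],"yaw": 0}
    - {"delta_pos": [0,0,0],"yaw": 0}
    - {"delta_pos": [0,0,0],"yaw": 0}
    - {"delta_pos": [0,0,0],"yaw": 0}
    - {"delta_pos": [0,0,0],"yaw": 0}
    - {"delta_pos": [0,0,0],"yaw": 0}
    - {"delta_pos": [0,0,0],"yaw": 0}
  grip: 1
  force: 40

```text
t: 22.45
tcp_pos: [0.4588, 0.0301, 0.0521]
tool_rot: [0.701, 0.713, 0.007, 0.009]
force: [-0.1, -0.2, 0.6]
finger_gap: 0.588
```

Request:
send_rows:
  commands:
    - {"delta_pos": [0,0,1],"yaw": 0}
    - {"delta_pos": [0,0,1.5],"yaw": 0}
    - {"delta_pos": [0,0,1.5],"yaw": 0}
    - {"delta_pos": [0,0,1.5],"yaw": 0}
    - {"delta_pos": [0,0,1],"yaw": 0}
    - {"delta_pos": [0,0,0],"yaw": 0}
    - {"delta_pos": [0,0,0],"yaw": 0}

```text
t: 23.32
tcp_pos: [0.4581, 0.0304, 0.1203]
tool_rot: [0.701, 0.713, 0.007, 0.008]
force: [-0.6, -0.2, -2.4]
finger_gap: 0.586
```

Request:
send_rows:
  commands:
    - {"delta_pos": [2,-0.3,0],"yaw": -0.01}
    - {"delta_pos": [3,-0.4,0],"yaw": -0.012}
    - {"delta_pos": [3,-0.4,0],"yaw": -0.012}
    - {"delta_pos": [3,-0.4,0],"yaw": -0.012}
    - {"delta_pos": [3,-0.4,0],"yaw": -0.012}
    - {"delta_pos": [3,-0.4,0],"yaw": -0.01}
    - {"delta_pos": [2,-0.3,0],"yaw": 0}
    - {"delta_pos": [0.7,0,0],"yaw": 0}
    - {"delta_pos": [0,0,0],"yaw": 0}
    - {"delta_pos": [0,0,0],"yaw": 0}

```text
t: 24.58
tcp_pos: [0.6518, 0.0051, 0.1105]
tool_rot: [0.726, 0.688, -0.0, -0.001]
force: [0.8, 0.4, -1.5]
finger_gap: 0.589
```

Request:
send_rows:
  commands:
    - {"delta_pos": [0.2,0.1,-1.5],"yaw": 0}
    - {"delta_pos": [0,0,-1.5],"yaw": 0}
    - {"delta_pos": [0,0,-1.3],"yaw": 0}
    - {"delta_pos": [0,0,-1],"yaw": 0}
    - {"delta_pos": [0,0,-0.5],"yaw": 0}
    - {"delta_pos": [0,0,0],"yaw": 0}
    - {"delta_pos": [0,0,0],"yaw": 0}

```text
t: 25.45
tcp_pos: [0.6515, 0.0067, 0.0474]
tool_rot: [0.726, 0.688, -0.001, -0.003]
force: [0.4, -0.1, -1.3]
finger_gap: 0.587
```

Request:
send_rows:
  commands:
    - {"delta_pos": [0,-0.1,-0.3],"yaw": 0}
    - {"delta_pos": [0,0,-0.2],"yaw": 0}
    - {"delta_pos": [0,0,0],"yaw": 0}
    - {"delta_pos": [0,0,-0.3],"yaw": 0}
    - {"delta_pos": [0,0,-0.2],"yaw": 0}
    - {"delta_pos": [0,0,0],"yaw": 0}

```text
t: 26.2
tcp_pos: [0.6523, 0.0055, 0.038]
tool_rot: [0.726, 0.688, -0.001, -0.002]
force: [0.3, 0.4, -1.1]
finger_gap: 0.589
```

Request:
send_rows:
  commands:
    - {"delta_pos": [0,0,-0.2],"yaw": 0}

```text
t: 26.32
tcp_pos: [0.6525, 0.0055, 0.0373]
tool_rot: [0.726, 0.688, -0.0, -0.001]
force: [-5.5, -0.1, 14.8]
finger_gap: 0.59
```

Request:
send_rows:
  commands:
    - {"delta_pos": [0,0,0],"yaw": 0}
    - {"delta_pos": [0,0,0],"yaw": 0}
    - {"delta_pos": [0,0,0],"yaw": 0}
    - {"delta_pos": [0,0,0],"yaw": 0}
    - {"delta_pos": [0,0,0],"yaw": 0}
    - {"delta_pos": [0,0,0],"yaw": 0}
  grip: -1

```text
t: 27.08
tcp_pos: [0.6535, 0.0053, 0.038]
tool_rot: [0.726, 0.688, 0.0, -0.0]
force: [0.6, -0.0, 0.3]
finger_gap: 0.999
```

Request:
send_rows:
  commands:
    - {"delta_pos": [0,0,3],"yaw": 0}
    - {"delta_pos": [0,0,4],"yaw": 0}
    - {"delta_pos": [0,0,4],"yaw": 0}
    - {"delta_pos": [-2,-0.6,2],"yaw": 0.01}
    - {"delta_pos": [-4,-1.2,0],"yaw": 0.015}
    - {"delta_pos": [-4,-1.2,0],"yaw": 0.015}
    - {"delta_pos": [-4,-1.2,0],"yaw": 0.015}
    - {"delta_pos": [-4.7,-1.2,0],"yaw": 0.01}
    - {"delta_pos": [0,0,0],"yaw": 0}
    - {"delta_pos": [0,0,0],"yaw": 0}

```text
t: 28.32
tcp_pos: [0.4615, -0.0498, 0.1724]
tool_rot: [0.702, 0.712, 0.001, 0.001]
force: [1.3, 0.1, 0.3]
finger_gap: 1.0
```

Request:
send_rows:
  commands:
    - {"delta_pos": [-0.3,0,-2],"yaw": 0}
    - {"delta_pos": [0,0,-2],"yaw": 0}
    - {"delta_pos": [0,0,-0.5],"yaw": 0}
    - {"delta_pos": [0,0,0],"yaw": 0}
    - {"delta_pos": [0,0,0],"yaw": 0}

```text
t: 28.95
tcp_pos: [0.4659, -0.0505, 0.1276]
tool_rot: [0.701, 0.713, 0.003, 0.006]
force: [-0.4, 0.3, -0.1]
finger_gap: 1.002
```

```bash
python3 - <<'E'
from h import *
C=look('l5')
print(proj(C,[.46,-.05,.112])*400/512, manip.sense()['tcp_pos'])
E
```

```text
[[192.44779013 175.14204858]] [ 0.46571099 -0.05055615  0.12776006]
```

View pics/l5.png

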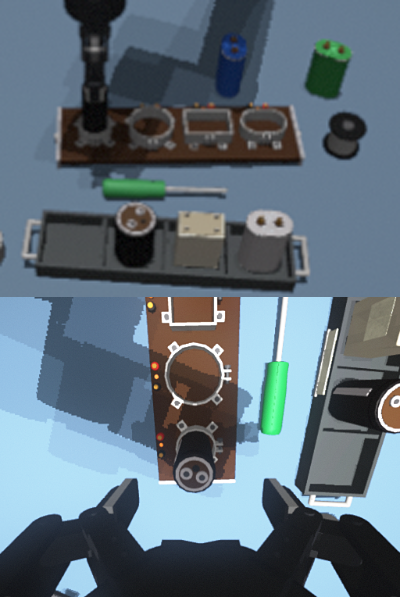

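The wide cap stands in the third compartment. The slim top is at (195,177) in the wrist view and predicted at (192,175), so I'll go down.

Request:
send_rows:
  commands:
    - {"delta_pos": [-0.6,0,-1.5],"yaw": 0}
    - {"delta_pos": [0,0,-2],"yaw": 0}
    - {"delta_pos": [0,0,-1.5],"yaw": 0}
    - {"delta_pos": [0,0,-0.7],"yaw": 0}
    - {"delta_pos": [0,0,0],"yaw": 0}
    - {"delta_pos": [0,0,0],"yaw": 0}

```text
t: 29.8
tcp_pos: [0.4624, -0.0515, 0.0725]
tool_rot: [0.701, 0.713, 0.005, 0.01]
force: [-0.8, 0.8, 0.1]
finger_gap: 1.001
```

Request:
send_rows:
  commands:
    - {"delta_pos": [-0.2,0,-0.8],"yaw": 0}
    - {"delta_pos": [0,0,-0.7],"yaw": 0}
    - {"delta_pos": [0,0,0],"yaw": 0}
    - {"delta_pos": [0,0,0],"yaw": 0}

```text
t: 30.3
tcp_pos: [0.4608, -0.0517, 0.0573]
tool_rot: [0.701, 0.713, 0.005, 0.011]
force: [-0.1, 0.3, 0.4]
finger_gap: 1.0
```

Request:
send_rows:
  commands:
    - {"delta_pos": [0,0,0],"yaw": 0}
    - {"delta_pos": [0,0,0],"yaw": 0}
    - {"delta_pos": [0,0,0],"yaw": 0}
    - {"delta_pos": [0,0,0],"yaw": 0}
    - {"delta_pos": [0,0,0],"yaw": 0}
    - {"delta_pos": [0,0,0],"yaw": 0}
    - {"delta_pos": [0,0,0],"yaw": 0}
    - {"delta_pos": [0,0,0],"yaw": 0}
  grip: 1
  force: 40

```text
t: 31.3
tcp_pos: [0.4608, -0.0518, 0.0578]
tool_rot: [0.701, 0.713, 0.005, 0.011]
force: [0.5, -0.3, 1.2]
finger_gap: 0.409
```

Request:
send_rows:
  commands:
    - {"delta_pos": [0,0,1],"yaw": 0}
    - {"delta_pos": [0,0,1.5],"yaw": 0}
    - {"delta_pos": [0,0,1.5],"yaw": 0}
    - {"delta_pos": [0,0,1.5],"yaw": 0}
    - {"delta_pos": [0,0,1],"yaw": 0}
    - {"delta_pos": [0,0,0],"yaw": 0}
    - {"delta_pos": [0,0,0],"yaw": 0}

```text
t: 32.17
tcp_pos: [0.46, -0.0513, 0.1263]
tool_rot: [0.701, 0.713, 0.005, 0.01]
force: [0.0, 0.6, -1.7]
finger_gap: 0.409
```

Request:
send_rows:
  commands:
    - {"delta_pos": [2,-0.3,0],"yaw": -0.01}
    - {"delta_pos": [3,-0.4,0],"yaw": -0.012}
    - {"delta_pos": [3,-0.4,0],"yaw": -0.012}
    - {"delta_pos": [3,-0.4,0],"yaw": -0.012}
    - {"delta_pos": [3,-0.4,0],"yaw": -0.012}
    - {"delta_pos": [3,-0.4,0],"yaw": -0.01}
    - {"delta_pos": [1.5,-0.2,0],"yaw": 0}
    - {"delta_pos": [0.7,0,0],"yaw": 0}
    - {"delta_pos": [0,0,0],"yaw": 0}
    - {"delta_pos": [0,0,0],"yaw": 0}

```text
t: 33.42
tcp_pos: [0.6498, -0.0746, 0.1167]
tool_rot: [0.726, 0.688, -0.0, 0.001]
force: [-0.4, -0.1, -0.4]
finger_gap: 0.411
```

Request:
send_rows:
  commands:
    - {"delta_pos": [0,0,-1.5],"yaw": 0}
    - {"delta_pos": [0,0,-1.5],"yaw": 0}
    - {"delta_pos": [0,0,-1.3],"yaw": 0}
    - {"delta_pos": [0,0,-1],"yaw": 0}
    - {"delta_pos": [0,0,-0.5],"yaw": 0}
    - {"delta_pos": [0,0,0],"yaw": 0}
    - {"delta_pos": [0,0,0],"yaw": 0}

```text
t: 34.3
tcp_pos: [0.6476, -0.0742, 0.0536]
tool_rot: [0.726, 0.688, -0.001, -0.001]
force: [0.4, -0.5, -0.6]
finger_gap: 0.413
```

Request:
send_rows:
  commands:
    - {"delta_pos": [0.1,-0.1,-0.3],"yaw": 0}
    - {"delta_pos": [0,0,-0.2],"yaw": 0}
    - {"delta_pos": [0,0,0],"yaw": 0}
    - {"delta_pos": [0,0,-0.3],"yaw": 0}
    - {"delta_pos": [0,0,-0.2],"yaw": 0}
    - {"delta_pos": [0,0,0],"yaw": 0}

```text
t: 35.05
tcp_pos: [0.6495, -0.0755, 0.0442]
tool_rot: [0.726, 0.688, -0.0, 0.0]
force: [0.5, -0.7, -0.9]
finger_gap: 0.412
```

Request:
send_rows:
  commands:
    - {"delta_pos": [0,0,-0.2],"yaw": 0}

```text
t: 35.17
tcp_pos: [0.6498, -0.0755, 0.0427]
tool_rot: [0.726, 0.688, -0.0, 0.001]
force: [-2.8, 1.1, 12.2]
finger_gap: 0.412
```

Contact. I'll release, retreat straight up and step aside for a final look.

Request:
send_rows:
  commands:
    - {"delta_pos": [0,0,0],"yaw": 0}
    - {"delta_pos": [0,0,0],"yaw": 0}
    - {"delta_pos": [0,0,0],"yaw": 0}
    - {"delta_pos": [0,0,0],"yaw": 0}
    - {"delta_pos": [0,0,0],"yaw": 0}
    - {"delta_pos": [0,0,0],"yaw": 0}
  grip: -1

```text
t: 35.92
tcp_pos: [0.6503, -0.0757, 0.0431]
tool_rot: [0.726, 0.688, 0.0, 0.001]
force: [0.4, 0.0, -0.7]
finger_gap: 1.004
```

Request:
send_rows:
  commands:
    - {"delta_pos": [0,0,3],"yaw": 0}
    - {"delta_pos": [0,0,4],"yaw": 0}
    - {"delta_pos": [0,0,4],"yaw": 0}
    - {"delta_pos": [0,0,4],"yaw": 0}
    - {"delta_pos": [-3,-4,2],"yaw": 0}
    - {"delta_pos": [-3,-4,0],"yaw": 0}
    - {"delta_pos": [-3,-4,0],"yaw": 0}
    - {"delta_pos": [-3,-4,0],"yaw": 0}
    - {"delta_pos": [0,0,0],"yaw": 0}
    - {"delta_pos": [0,0,0],"yaw": 0}

```text
t: 37.17
tcp_pos: [0.5265, -0.239, 0.219]
tool_rot: [0.725, 0.688, 0.0, 0.003]
force: [0.4, -0.3, -0.1]
finger_gap: 0.999
```

```bash
python3 - <<'E'
from h import *
g=manip.snapshot('scene');s=manip.snapshot('side')
cv2.imwrite('pics/f.png',np.vstack([cv2.resize(g[110:270,90:410],(600,300)),cv2.resize(s[130:290,100:420],(600,300))]))
E
```

```text
(no output)
```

View pics/f.png

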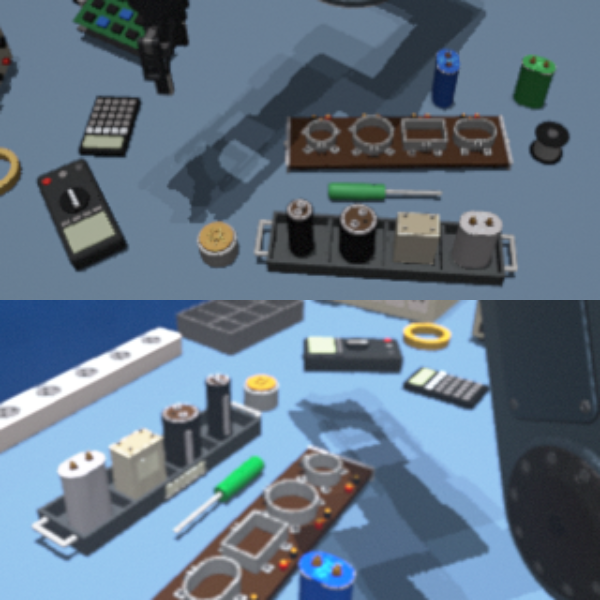

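All four stand upright, one per compartment and in order: slim, wide, box and oval at x = 300, 357, 417 and 478 in the scene crop. The clamps are empty and the screwdriver, spool, pot and multimeter are in place.

```bash
python3 -c "
from station import manip
print(manip.sense()['t'],manip.sign_off())"
```

```text
the job is handed in; nothing more can be done
37.275 None
```

All four capacitors are in the tray, one per compartment and in the same order as on the rack: oval, box, wide and slim from the robot's left. I lowered each one until it touched the tray floor, then released it. The job was handed in at t = 37.3 s.

The last scene and side pictures show all four upright and the clamps empty. By eye, the screwdriver, spool, pot, multimeter and look-alikes stand where they were. The gripper was well clear and touching nothing.

One set-down was firmer than the rest: the oval met the floor at about 41 N at the wrist, pressed through the held capacitor. That is within the 120 N wrist limit. The other three touched at 12 to 15 N. No other check failed or disagreed.

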